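# Load the carton on the gravity roller lane

## Task

Load the upright carton into the sloped roller rack: set it down standing upright on the rollers in the upper (high) half of the lane, narrow side across the lane, and let go there. It must roll down to the end stop by itself: do not drop it in, and do not carry or push it down the lane.

Things in the scene. Friction and masses are not known exactly. Their poses are not given: they have to be found in the camera images.
- carton: upright white printed carton (an orange band on one face), the only one, 45 mm (its x) by 75 mm (its y) by 100 mm high, about 0.15 kg; origin at the centre of its underside. Stands loose right of the rack, near a brown bottle and a white jar in changing places. Grasp it across its 45 mm width in its upper half; on the rollers it rolls as soon as it is let go
- rack: fixed metal roller rack, one lane 340 x 76 mm of free-running grey rollers; origin on the worktop under its middle, z up, x along the lane to the open high end. It slopes down 8 degrees towards -x, to an end stop 55 mm above the rollers. Roller tops 60 mm above the worktop at the middle. Side rails 70 mm apart, 14 mm above the rollers. Carton's y goes along rack x, either way round
- load (a point): point on the roller tops on the lane's centre line, 100 mm up-slope of the middle (74 mm above the worktop): a good place to set the centre of the carton's underside; axes as the rack's
- home (a point): point on the roller tops on the lane's centre line, 42 mm above the worktop, where the centre of the carton's underside is when it rests against the end stop; axes as the rack's, so rack x positive from here is up the lane
There are look-alikes about, which are no part of the job. What is shaped like the carton but blue is not meant.

How it is judged (in metres and radians):
On the way:
1. the carton stands on the rollers in the upper half of the lane, let go (x of carton in the frame of home between 0.12 and 0.3 m and y of carton in the frame of home between -0.02 and 0.02 m and angle between carton's own z axis and vertical below 0.35 rad and contact force between carton and rack above 0.1 N and contact force between carton and the arm below 0.05 N and contact force between carton and the fingers below 0.05 N).
At the end, for the whole second after the job is handed in: the carton stands upright (within 17 degrees) on the rollers against the end stop, its underside's centre within 15 mm along and 20 mm across of the home point, at rest and let go (x of carton in the frame of home between -0.015 and 0.015 m and y of carton in the frame of home between -0.02 and 0.02 m and z of carton in the frame of home below 0.015 m and angle between carton's own z axis and vertical below 0.3 rad and contact force between carton and rack above 0.3 N and linear speed of carton below 0.02 m/s); the robot touches nothing.
It fails at once if the carton is carried or pushed in the lower part of the lane, instead of rolling by itself (x of carton in the frame of home between -0.04 and 0.08 m and y of carton in the frame of home between -0.03 and 0.03 m and z of carton in the frame of home below 0.025 m and (contact force between carton and the fingers above 0.5 N or contact force between carton and the arm above 0.5 N)).
It fails at once if the carton is dropped onto the lane from more than about 30 mm (x of carton in the frame of rack between -0.18 and 0.18 m and y of carton in the frame of rack between -0.05 and 0.05 m and z of carton in the frame of rack above 0.108 m and contact force between carton and the fingers below 0.05 N and contact force between carton and the arm below 0.05 N).
It also fails if it takes over 35 s, if anything falls off the work surface, if the arm or the gripper's body presses on something with over 40 N, if the wrist force passes 120 N, or if a joint passes its speed limit or range.

## Robot

A 6-joint arm with a two-finger parallel gripper is mounted at the origin on a cart in front of the work surface, level with it; the furniture and walls round the work are solid. World frame = base frame: x ahead of the robot, y to its left, z up, the work surface at z = 0. Lengths are in mm, angles in rad, forces in N, time in s.
With the tool pointing down it reaches from about 350 to 875 mm from the base axis. Payload 4.2 kg.
Tool frame: the origin (TCP) lies at the very end of the fingers, on their centre line; the grasp point (between the pads) lies 19 mm behind it (arm.grip_point_offset is the distance from the TCP to the grasp point, in mm); z points along the fingers, y is the direction in which the jaws open and shut (so a half turn about z gives the same grasp; the last joint's range is limited). The gripper opens to 85 mm and grips with 20 to 120 N. Pads are 22 mm wide; open, the fingers measure 114 mm over their backs; the gripper's body (76 mm by 85 mm) begins 54 mm behind the grasp point. The pads swing forward as they close: fully open they stand 13 mm farther back than shut.
Start: joints at [-0.932, 0.385, 0.008, 0, -1.194, -0.259], TCP at [231.723, -580.434, 201.612] pointing down, gripper open.
Joint ranges: [-3.14, 3.14], [-1.21, 2.06], [-1.07, 1.41], [-3.16, 2.05], [-2.99, -0.16], [-3.1, 3.1]. Speed limits (rad/s): [2.79, 2.79, 3.14, 3.14, 3.14, 3.14].

## Interface

Orientations are given as a unit quaternion [x, y, z, w].
In Python, from bench import arm gives the robot as it stands.
- The arm moves only by the tool drive_tool, never from a script. Its argument "steps" is a list of rows, each a list of 5 numbers: the shift along the tool's x, y, z in m, then the turn about the tool's z in degrees, then the finger opening in m, from 0 to 0.0854. A call has 1 to 20 rows; each row shifts and turns the commanded pose from where the row before left it, along the tool's axes as they then stand; what a row does not reach is not made up. A row lasts 1/10 s, in which the tool goes at most 50 mm and 8.59 degrees, less where a joint would pass 70% of its speed; a pose out of reach is approached as far as the arm can. A call is refused whole if a number of a shift passes 0.05 or a number of a turn 8.59, either way. A call with a gripper value outside its range is refused whole. The fingers move at their own pace and stop on an object; the grip force is fixed at half the most. Time passes only in rows, so rows that do not move let the fingers close. It gives the time, the measured TCP pose, the force and the opening at its end, in the units of the state.
- arm.read_state(): the state, without advancing time (a new reading comes with each control period).
- arm.get_image(name): name is "side" or "top"; returns (picture, depth): 480x640x3 uint8, blue, green, red; 480x640 float32, mm along the optical axis (not along the pixel's ray), 0 where there is no reading.
- arm.camera_params(name): a dict with "K" (3x3 intrinsics, pixels), "dist" ([k1, k2, p1, p2, k3] as OpenCV has them; the pictures are not rectified), "world_to_cam" (4x4, takes a point from world to camera coordinates). Camera axes: x right, y up, looking along -z (the intrinsics and any distortion apply to the point x, -y, -z); pixel columns grow to the right and rows downward; lengths in mm; the calibration is good to about 2 mm. A picture is of the moment at which its call begins. camera_params takes no time and is no camera call.
- arm.job_done(): hands the job in, once; it reports no verdict.
The state is a dict: "clock": time; "joints": joint angles; "joint_vel": joint speeds; "joint_efforts": joint torques, N m; "position": TCP position; "ee_rot": TCP orientation; "contact_force": force on the tool from outside, world axes, zero at the start; "wrist_torque": the same for the moment, N m; "gripper_width": finger opening in mm.
Only numpy, scipy, OpenCV 4.12 (cv2) and the standard library are available. Lean on these libraries where they do the work, as an engineer would, in place of code of your own. Each camera call takes 0.05 s, during which the arm holds its last target.

## Working session

There is one attempt and no reset: what is moved stays moved. The work goes in short steps, Python scripts to look and compute and a tool call to move; the robot and the scene stay as the last step left them, time stands still between calls to the robot, and variables do not carry over. Pictures are saved under pics/ and viewed, and the job is handed in when it is done.

Besides the shell and the picture viewer there is one more tool, called after "Call:" in YAML: its name, and indented under it one key for each argument. drive_tool: Moves the arm, as the interface text tells. Its arguments: {"type":"object","properties":{"steps":{"type":"array"}},"required":["steps"]}

```bash
mkdir -p pics; ls; python3 - <<'E'
from bench import arm
import cv2,numpy as np
for n in("side","top"):
    im,d=arm.get_image(n); cv2.imwrite(f"pics/{n}0.png",im); np.save(f"pics/{n}0.npy",d); p=arm.camera_params(n); print(n,np.round(p["K"],1).tolist(),p["dist"]); print(np.round(p["world_to_cam"],3))
s=arm.read_state();print(s["clock"],s["position"],s["ee_rot"],s["gripper_width"])
E
```

```text
pics
side [[545.5, 0.0, 320.7], [0.0, 545.5, 244.8], [0.0, 0.0, 1.0]] [-0.08113932  0.          0.          0.          0.        ]
[[-9.830000e-01 -1.810000e-01  1.800000e-02  4.412300e+02]
 [ 1.220000e-01 -5.850000e-01  8.020000e-01 -1.443090e+02]
 [-1.350000e-01  7.910000e-01  5.970000e-01 -1.267421e+03]
 [ 0.000000e+00  0.000000e+00  0.000000e+00  1.000000e+00]]
top [[589.9, 0.0, 310.9], [0.0, 589.9, 244.2], [0.0, 0.0, 1.0]] [-0.18725081  0.          0.          0.          0.        ]
[[-2.000000e-03 -1.000000e+00 -8.000000e-03 -1.457900e+01]
 [ 9.850000e-01 -4.000000e-03  1.720000e-01 -4.605650e+02]
 [-1.720000e-01 -8.000000e-03  9.850000e-01 -1.146864e+03]
 [ 0.000000e+00  0.000000e+00  0.000000e+00  1.000000e+00]]
0.1 [ 231.47999569 -579.93001743  200.63382891] [-1.88674930e-01  9.82039106e-01  9.51303567e-04 -2.44714768e-04] 85.16179983898473
```

View pics/side0.png

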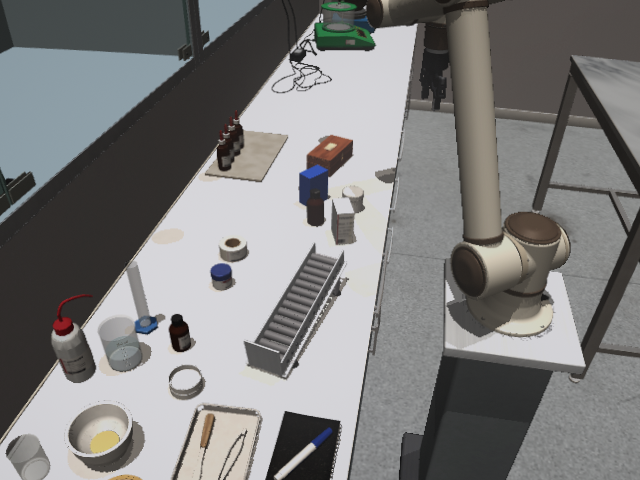

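View pics/top0.png

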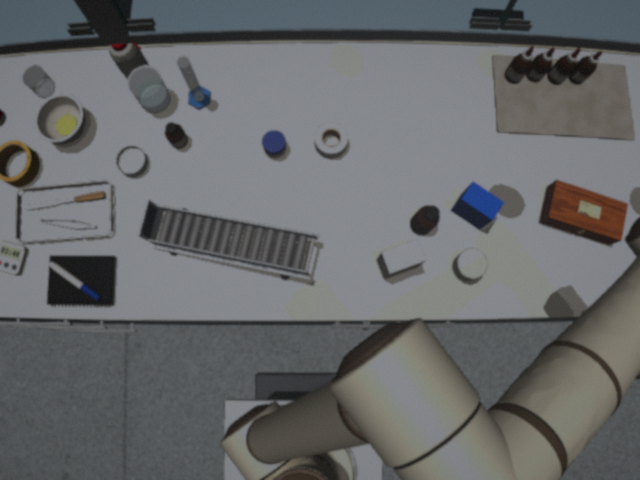

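Side view: the rack has its end stop at about (265,350) and its high end at (330,255). The carton is at (343,220), the bottle at (315,208) and the jar at (353,197). Top view: carton (402,258), rack from (150,222) to (315,262). Next I measure them using depth.

```bash
cat > h.py <<'E'
import cv2,numpy as np
from bench import arm
def pts(n,d):
    p=arm.camera_params(n);K=np.array(p["K"]);D=np.array(p["dist"]);T=np.array(p["world_to_cam"])
    v,u=np.mgrid[0:480,0:640]
    q=cv2.undistortPoints(np.stack([u,v],-1).reshape(-1,1,2).astype(float),K,D).reshape(480,640,2)
    c=np.stack([q[...,0]*d,-q[...,1]*d,-d],-1)
    return (c-T[:3,3])@T[:3,:3]
def proj(n,P):
    p=arm.camera_params(n);T=np.array(p["world_to_cam"]);c=np.atleast_2d(P)@T[:3,:3].T+T[:3,3]
    return cv2.projectPoints(c*[1,-1,-1],np.zeros(3),np.zeros(3),np.array(p["K"]),np.array(p["dist"]))[0].reshape(-1,2)
E
python3 - <<'E'
from h import *
im={n:cv2.imread(f"pics/{n}0.png") for n in("side","top")}
for n in im:
    W=pts(n,np.load(f"pics/{n}0.npy"))
    # carton top
    x0,x1,y0,y1=(320,365,185,250) if n=="side" else (370,435,230,285)
    R=np.zeros((480,640),bool);R[y0:y1,x0:x1]=1
    m=R&(abs(W[...,2]-100)<5)
    P=W[m];print(n,"top",len(P),P.mean(0),P[:,2].std())
    r=cv2.minAreaRect(P[:,:2].astype(np.float32));print(r, cv2.boxPoints(r).round(1).tolist())
    # table check
    print("table",[W[y,x].round(1) for x,y in ([(200,250)] if n=="side" else [(350,200),(330,290)])])
    # heights around
    m=(W[...,0]>250)&(W[...,0]<560)&(W[...,1]>-330)&(W[...,1]<260)
    # rack
    if n=="top":
        R=np.zeros((480,640),bool);R[195:290,135:330]=1
        m=R&(W[...,2]>20)
        P=W[m];r=cv2.minAreaRect(P[:,:2].astype(np.float32));print("rack",r,cv2.boxPoints(r).round(1).tolist(),P[:,2].min(),P[:,2].max())
    x0,x1,y0,y1=(225,365,140,380) if n=="side" else (135,510,175,295)
    cv2.imwrite(f"pics/{n}z.png",cv2.resize(im[n][y0:y1,x0:x1],None,fx=2.1 if n=="top" else 2.5,fy=2.1 if n=="top" else 2.5,interpolation=cv2.INTER_CUBIC))
E
```

```text
side top 312 [ 427.9924234  -191.35433452  100.92223424] 1.9055883700745597
((408.0070495605469, -128.50955200195312), (49.35530471801758, 223.4681396484375), 16.45427703857422) [[352.70001220703125, -28.299999237060547], [416.0, -242.6999969482422], [463.29998779296875, -228.6999969482422], [400.0, -14.399999618530273]]
table [array([779.5, -57.9,   1.9])]
top top 891 [ 426.41917878 -192.71764762   98.72809754] 1.9469307736406567
((426.39111328125, -192.96115112304688), (46.078712463378906, 76.5228271484375), 20.253440856933594) [[391.5, -165.0], [418.0, -236.8000030517578], [461.29998779296875, -220.89999389648438], [434.79998779296875, -149.10000610351562]]
table [array([561.2, -98.1,   2.8]), array([371.7, -54.6,   1.7])]
rack ((451.8120422363281, 111.74966430664062), (436.7303466796875, 190.28982543945312), 58.52833557128906) [[256.70001220703125, -24.799999237060547], [419.0, -124.19999694824219], [647.0, 248.3000030517578], [484.70001220703125, 347.70001220703125]] 20.013832998877408 1208.7760136993134
```

View pics/topz.png

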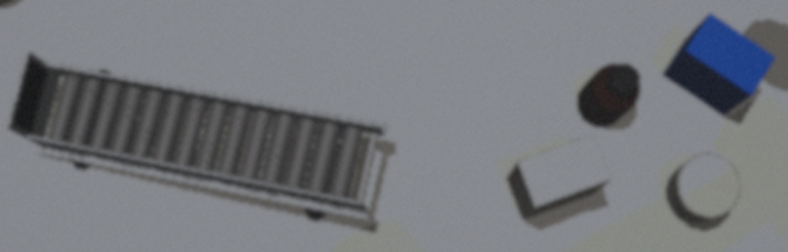

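View pics/sidez.png

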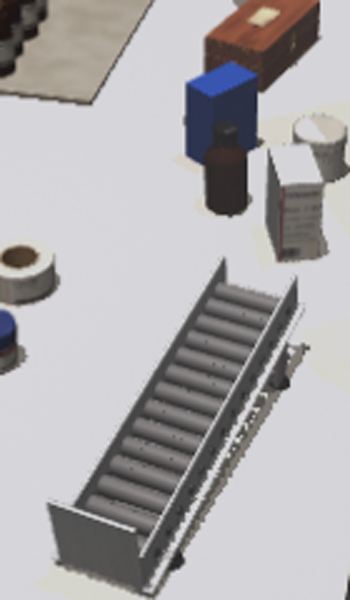

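Carton top is a clean 46x76 mm at z≈99, centred at (427,-192). Now the rack frame.

```bash
python3 - <<'E'
from h import *
# rough from top-view corner rays
for n,box in (("top",(140,325,200,285)),("side",(240,350,240,380))):
    W=pts(n,np.load(f"pics/{n}0.npy")); x0,x1,y0,y1=box
    R=np.zeros((480,640),bool);R[y0:y1,x0:x1]=1
    m=R&(W[...,2]>15)&(W[...,2]<125)
    k,l,s,c=cv2.connectedComponentsWithStats(m.astype(np.uint8)); i=1+s[1:,4].argmax(); P=W[l==i]
    # iteratively: lane plane
    Q=P[(P[:,2]>30)&(P[:,2]<90)]
    best=None;rng=np.random.default_rng(0)
    for _ in range(500):
        a=Q[rng.choice(len(Q),3,False)]; nn=np.cross(a[1]-a[0],a[2]-a[0]); L=np.linalg.norm(nn)
        if L<100: continue
        nn/=L; 
        if abs(nn[2])<.95: continue
        cnt=(abs((Q-a[0])@nn)<3).sum()
        if best is None or cnt>best[0]: best=(cnt,nn*np.sign(nn[2]),a[0])
    I=Q[abs((Q-best[2])@best[1])<3]; c=I.mean(0); nn=np.linalg.svd(I-c)[2][2]; nn*=np.sign(nn[2])
    down=nn[:2]/np.linalg.norm(nn[:2])
    print(n,len(P),"inl",len(I),"slope",np.degrees(np.arccos(nn[2])),"c",c.round(1),"up dir deg",np.degrees(np.arctan2(-down[1],-down[0])))
    r=cv2.minAreaRect(I[:,:2].astype(np.float32));print("inlier rect",r)
    # rails: points 8..20 above plane
    h=(P-c)@nn
    rail=P[(h>9)&(h<18)]
    print("rail n",len(rail)); 
    r2=cv2.minAreaRect(rail[:,:2].astype(np.float32));print("rail rect",r2)
    r3=cv2.minAreaRect(P[h>-8][:,:2].astype(np.float32));print("upper rect",r3)
    th=np.radians(-102);u=np.array([np.cos(th),np.sin(th)]);v=np.array([-u[1],u[0]])
    for sgn in(1,-1):
        pr=rail[((rail[:,:2]-c[:2])@v*sgn>20)]
        if len(pr)>30:
            vx,vy,px,py=cv2.fitLine(pr[:,:2].astype(np.float32),cv2.DIST_HUBER,0,.01,.01).ravel()
            print("rail",sgn,len(pr),np.degrees(np.arctan2(-abs(vy),vx*-np.sign(vy))),(px,py),"off",(pr[:,:2]-c[:2])@v @ np.ones(len(pr))/len(pr))
    st=P[h>28];print("stop",len(st),st.mean(0) if len(st) else "", st.max(0),st.min(0))
    print("plane z at c", c)
    cv2.imwrite(f"pics/m_{n}.png",(l==i).astype(np.uint8)*255)
E
```

```text
top 6705 inl 2805 slope 7.896335918855358 c [468.4 143.   57.8] up dir deg -94.34626186098721
inlier rect ((467.03961181640625, 145.4114532470703), (334.586669921875, 76.8790054321289), 77.31790924072266)
rail n 625
rail rect ((470.09991455078125, 148.4619903564453), (334.9815673828125, 77.66415405273438), 77.41924285888672)
upper rect ((469.5124206542969, 149.9408416748047), (345.0382995605469, 79.45514678955078), 77.41924285888672)
rail 1 319 -102.56655 (np.float32(503.89215), np.float32(135.16011)) off 36.166024993263335
rail -1 276 -102.589935 (np.float32(433.6145), np.float32(155.26427)) off -36.19286194834636
stop 325 [506.71514345 311.94539514  79.88889629] [544.37900292 322.89825223  94.99775262] [469.49979942 299.56411856  62.70111291]
plane z at c [468.42085852 143.03872576  57.77762242]
side 5687 inl 2102 slope 8.03750476135366 c [474.  149.2  58.4] up dir deg -104.68251583821679
inlier rect ((469.7142333984375, 145.06134033203125), (337.9537048339844, 78.61444854736328), 77.3719482421875)
rail n 631
rail rect ((471.6188049316406, 144.45849609375), (341.3561096191406, 78.76969146728516), 77.29322814941406)
upper rect ((471.3512878417969, 147.5889129638672), (348.04534912109375, 80.66879272460938), 77.29322814941406)
rail 1 284 -102.49547 (np.float32(507.41467), np.float32(139.95535)) off 34.493605283526804
rail -1 303 -102.58442 (np.float32(439.0726), np.float32(168.75333)) off -37.486225675142194
stop 337 [507.19443814 313.61840125  80.04377875] [546.19191664 322.85793715  95.03108788] [471.71280216 303.46096613  63.37146132]
plane z at c [474.03271458 149.23984453  58.44667431]
```

```bash
python3 - <<'E'
from h import *
from scipy.spatial.transform import Rotation as Ro
s=arm.read_state();M=Ro.from_quat(s["ee_rot"]).as_matrix();print(M.round(3));ang=lambda v:np.degrees(np.arctan2(v[1],v[0]));print("tool y deg",ang(M[:,1]),"x",ang(M[:,0]))
W=pts("top",np.load("pics/top0.npy"));V=pts("side",np.load("pics/side0.npy"))
for nm,A in(("top",W),("side",V)):
    m=(A[...,0]>380)&(A[...,0]<580)&(A[...,1]>-350)&(A[...,1]<-140)&(A[...,2]>25)&(A[...,2]<180)
    k,l,st,c=cv2.connectedComponentsWithStats(m.astype(np.uint8))
    for i in range(1,k):
        if st[i,4]>40:
            P=A[l==i];print(nm,st[i].tolist(),"min",P.min(0).round(0),"max",P.max(0).round(0))
    # brown bottle: top view near (425,215)
m=(W[...,0]>450)&(W[...,1]>-260)&(W[...,1]<-150)&(W[...,0]<560)&(W[...,2]>20)
P=W[m]; print(P[:,2].max()); 
for z in(20,50,80,100):
    q=P[abs(P[:,2]-z)<15]; print(z,len(q),q.mean(0).round(0) if len(q) else "",q.min(0).round(0),q.max(0).round(0))
im=cv2.imread("pics/side0.png");hsv=cv2.cvtColor(im,cv2.COLOR_BGR2HSV)
q=V[195:225,305:325].reshape(-1,3);q=q[(q[:,2]>10)&(q[:,1]>-260)];print(np.percentile(q,[5,50,95],0).round(0))
E
```

```text
[[-0.929 -0.371 -0.001]
 [-0.371  0.929  0.002]
 [ 0.     0.002 -1.   ]]
tool y deg 111.75093327288579 x -158.2490530587567
top [453, 182, 29, 38, 676] min [ 513. -350.   26.] max [ 576. -309.  104.]
top [412, 205, 28, 28, 574] min [ 486. -274.   25.] max [ 536. -224.  102.]
top [377, 239, 49, 40, 1159] min [ 393. -235.   25.] max [ 460. -150.  105.]
top [454, 249, 25, 31, 607] min [ 388. -350.   25.] max [ 448. -307.   63.]
side [299, 171, 25, 49, 899] min [ 488. -350.   25.] max [ 577. -221.  108.]
side [331, 189, 33, 50, 1084] min [ 389. -350.   25.] max [ 463. -149.  106.]
103.14925830839562
20 53 [ 497. -234.   28.] [ 486. -258.   20.] [ 521. -223.   34.]
50 135 [ 500. -236.   51.] [ 487. -259.   35.] [ 536. -224.   65.]
80 245 [ 507. -243.   76.] [ 451. -260.   65.] [ 533. -219.   95.]
100 199 [ 498. -240.   96.] [ 450. -260.   85.] [ 529. -193.  103.]
[[ 490. -250.   14.]
 [ 509. -235.   52.]
 [ 531. -226.   86.]]
```

Call:
drive_tool:
  steps:
    - [0,0,0,-8,0.0854]
    - [0,0,0,-8,0.0854]
    - [0,0,0,-8,0.0854]
    - [0,0,0,-8,0.0854]
    - [0,0,0,-8,0.0854]
    - [0,0,0,-8,0.0854]
    - [0,0,0,-8,0.0854]
    - [0,0,0,-8,0.0854]
    - [0,0,0,-8,0.0854]
    - [0,0,0,-8,0.0854]
    - [0,0,0,-8,0.0854]
    - [0,0,0,-0.5,0.0854]
    - [0,0,0,0,0.0854]

```text
clock: 1.4
position: [231.6, -580.2, 201.2]
ee_rot: [0.82, -0.573, -0.0, -0.0]
contact_force: [0.2, 0.8, -0.2]
gripper_width: 85.8
```

Call:
drive_tool:
  steps:
    - [-0.02,-0.021,0,0,0.0854]
    - [-0.02,-0.021,0,0,0.0854]
    - [-0.02,-0.021,0,0,0.0854]
    - [-0.02,-0.021,0,0,0.0854]
    - [-0.02,-0.021,0,0,0.0854]
    - [-0.02,-0.021,0,0,0.0854]
    - [-0.02,-0.021,0,0,0.0854]
    - [-0.02,-0.021,0,0,0.0854]
    - [-0.02,-0.021,0,0,0.0854]
    - [-0.02,-0.021,0,0,0.0854]
    - [-0.02,-0.021,0,0,0.0854]
    - [-0.02,-0.021,0,0,0.0854]
    - [-0.02,-0.021,0,0,0.0854]
    - [-0.02,-0.021,0,0,0.0854]
    - [-0.016,-0.023,0,0,0.0854]
    - [0,0,0,0,0.0854]
    - [0,0,0,0,0.0854]

```text
clock: 3.1
position: [426.7, -192.5, 201.6]
ee_rot: [0.82, -0.572, -0.0, 0.0]
contact_force: [-0.6, -0.2, -0.7]
gripper_width: 85.2
```

```bash
cat > st.py <<'E'
from h import *
from scipy.spatial.transform import Rotation as Ro
import sys
s=arm.read_state();M=Ro.from_quat(s["ee_rot"]).as_matrix()
print("t",s["clock"],"pos",s["position"].round(1) if hasattr(s["position"],"round") else s["position"],"ydeg",np.degrees(np.arctan2(M[1,1],M[0,1])),"zax",M[:,2].round(3),"w",s["gripper_width"],"F",np.round(s["contact_force"],1),"j",np.round(s["joints"],2))
if len(sys.argv)>3:
    t=np.array([float(a) for a in sys.argv[1:4]]);print("tool delta mm",(M.T@(t-np.array(s["position"]))).round(1))
E
python3 st.py 427 -192.5 57
```

```text
t 3.1 pos [ 426.7 -192.5  201.6] ydeg -159.74975994693628 zax [-0.  0. -1.] w 85.22397321476268 F [-0.6 -0.2 -0.7] j [-0.08  0.12 -0.36 -0.   -1.1   0.43]
tool delta mm [ 1.000e-01 -3.000e-01  1.446e+02]
```

Call:
drive_tool:
  steps:
    - [0,0,0.02,0,0.0854]
    - [0,0,0.02,0,0.0854]
    - [0,0,0.02,0,0.0854]
    - [0,0,0.02,0,0.0854]
    - [0,0,0.02,0,0.0854]
    - [0,0,0.02,0,0.0854]
    - [0,0,0.015,0,0.0854]
    - [0,0,0.007,0,0.0854]
    - [0,0,0,0,0.0854]
    - [0,0,0,0,0.0854]

```text
clock: 4.1
position: [427.0, -193.4, 60.2]
ee_rot: [0.82, -0.572, 0.0, -0.0]
contact_force: [-0.5, -0.1, -1.0]
gripper_width: 85.5
```

```bash
python3 - <<'E'
from h import *
for n,b in (("side",(260,420,140,260)),("top",(320,480,180,300))):
    im,d=arm.get_image(n); c=im[b[2]:b[3],b[0]:b[1]]; cv2.imwrite(f"pics/{n}1.png",cv2.resize(c,None,fx=4,fy=4))
E
```

```text
(no output)
```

View pics/side1.png

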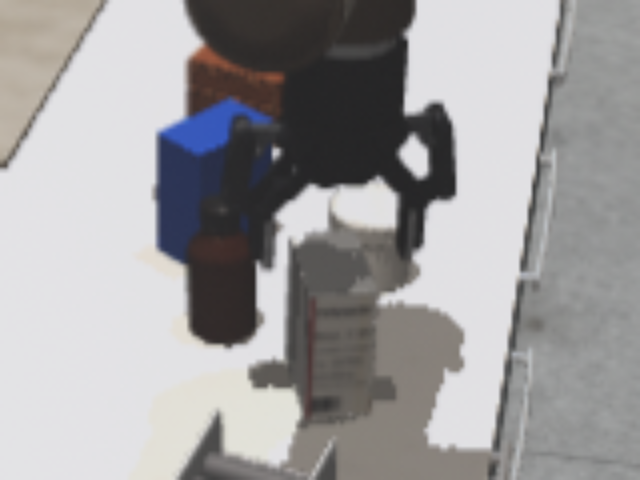

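The zoomed side view shows the fingers straddling the carton, at crop positions (265,235) and (410,215), with the carton between them and the bottle clear. Closing.

Call:
drive_tool:
  steps:
    - [0,0,0,0,0.06]
    - [0,0,0,0,0.055]
    - [0,0,0,0,0.05]
    - [0,0,0,0,0.045]
    - [0,0,0,0,0.04]
    - [0,0,0,0,0.035]
    - [0,0,0,0,0.035]
    - [0,0,0,0,0.035]
    - [0,0,0,0,0.035]
    - [0,0,0,0,0.035]

```text
clock: 5.2
position: [427.1, -193.0, 60.3]
ee_rot: [0.821, -0.572, 0.0, -0.0]
contact_force: [-0.3, 0.6, 5.7]
gripper_width: 43.0
```

Call:
drive_tool:
  steps:
    - [0,0,-0.005,0,0.035]
    - [0,0,-0.015,0,0.035]
    - [0,0,-0.02,0,0.035]
    - [0,0,-0.02,0,0.035]
    - [0,0,-0.02,0,0.035]
    - [0,0,-0.02,0,0.035]
    - [0,0,-0.02,0,0.035]
    - [0,0,-0.01,0,0.035]
    - [0,0,0,0,0.035]
    - [0,0,0,0,0.035]

```text
clock: 6.2
position: [425.8, -192.7, 188.6]
ee_rot: [0.82, -0.572, -0.001, 0.0]
contact_force: [0.0, 0.9, -0.8]
gripper_width: 43.1
```

```bash
python3 st.py 448 50 190; python3 - <<'E'
from h import *
im,d=arm.get_image("side"); b=(260,420,140,260); cv2.imwrite("pics/side2.png",cv2.resize(im[b[2]:b[3],b[0]:b[1]],None,fx=4,fy=4))
E
```

```text
t 6.2 pos [ 425.8 -192.7  188.6] ydeg -159.76051712409986 zax [-0.002  0.001 -1.   ] w 43.087762082842836 F [ 0.   0.9 -0.8] j [-0.08  0.13 -0.38 -0.   -1.07  0.43]
tool delta mm [-220.  -104.7   -1.2]
```

View pics/side2.png

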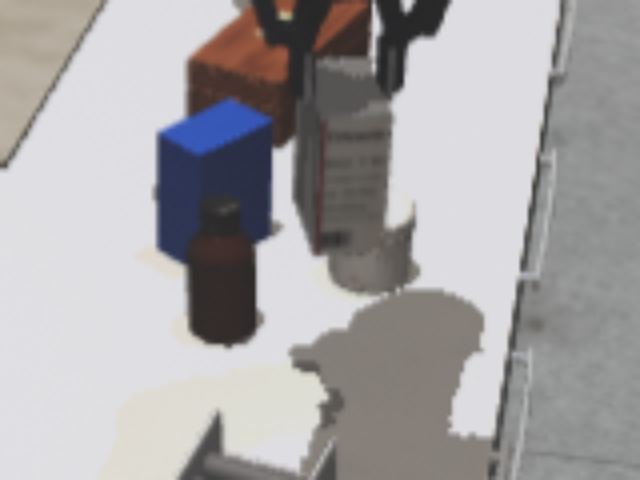

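Call:
drive_tool:
  steps:
    - [0,0,0,8.2,0.035]
    - [0,0,0,8.2,0.035]
    - [0,0,0,8.2,0.035]
    - [0,0,0,8.2,0.035]
    - [0,0,0,0,0.035]

```text
clock: 6.75
position: [425.9, -192.8, 188.3]
ee_rot: [-0.626, 0.78, 0.001, -0.001]
contact_force: [-0.2, -0.5, -1.3]
gripper_width: 43.1
```

Call:
drive_tool:
  steps:
    - [-0.01,0.001,0,0,0.035]
    - [-0.02,0.003,0,0,0.035]
    - [-0.02,0.003,0,0,0.035]
    - [-0.02,0.003,0,0,0.035]
    - [-0.02,0.002,0,0,0.035]
    - [-0.02,0.002,0,0,0.035]
    - [-0.02,0.002,0,0,0.035]
    - [-0.02,0.003,0,0,0.035]
    - [-0.02,0.003,0,0,0.035]
    - [-0.02,0.003,0,0,0.035]
    - [-0.02,0.003,0,0,0.035]
    - [-0.02,0.002,0,0,0.035]
    - [-0.01,0.001,0,0,0.035]
    - [0,0,0,0,0.035]
    - [0,0,0,0,0.035]

```text
clock: 8.25
position: [448.1, 47.9, 189.4]
ee_rot: [-0.626, 0.78, 0.0, -0.0]
contact_force: [-0.2, -0.2, -1.1]
gripper_width: 43.1
```

```bash
python3 st.py 448 50 146; python3 - <<'E'
from h import *
im,d=arm.get_image("side"); b=(220,380,180,380); cv2.imwrite("pics/side3.png",cv2.resize(im[b[2]:b[3],b[0]:b[1]],None,fx=3,fy=3)); np.save("pics/side3.npy",d)
im,d=arm.get_image("top"); b=(130,370,170,310); cv2.imwrite("pics/top3.png",cv2.resize(im[b[2]:b[3],b[0]:b[1]],None,fx=3,fy=3))
E
```

```text
t 8.25 pos [448.1  47.9 189.4] ydeg 167.52140202132844 zax [-0.001 -0.    -1.   ] w 43.07133668897715 F [-0.2 -0.2 -1.1] j [ 0.47  0.1  -0.42 -0.   -1.06 -0.69]
tool delta mm [-2.1  0.5 43.4]
```

View pics/side3.png

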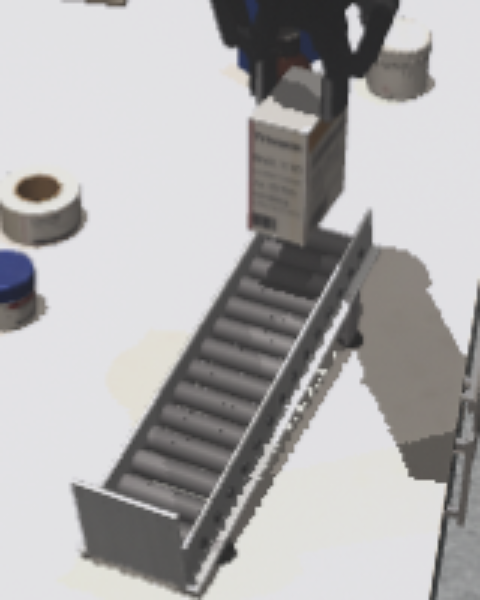

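View pics/top3.png

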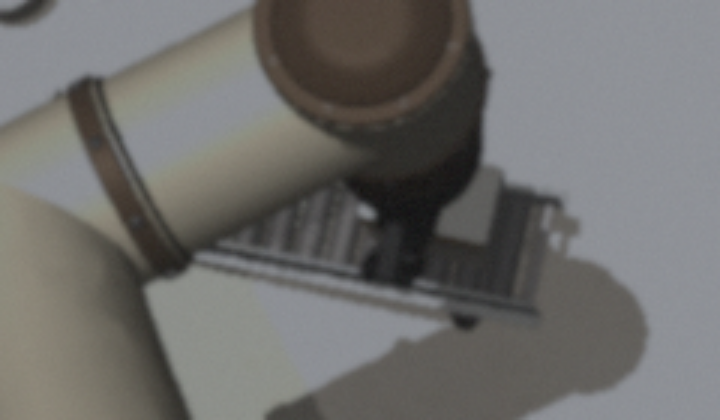

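```bash
python3 - <<'E'
from h import *
V=pts("side",np.load("pics/side3.npy"))
T=np.array([448.,48.,0]);th=np.radians(-102.55);u=np.array([np.cos(th),np.sin(th),0]);v=np.array([-u[1],u[0],0]) 
m=np.zeros((480,640),bool);m[205:265,300:338]=1
m&=(V[...,2]>120)&(V[...,2]<240)
P=V[m];a=(P-T)@u;b=(P-T)@v
L=np.array([470.4,146.3,0]); 
f=(abs(a+37.5)<8)&(P[:,2]>135)&(P[:,2]<215)
print("down face n",f.sum(),"a med",np.median(a[f]),"lat range",np.percentile(b[f],[1,99]),"z",P[f][:,2].min())
print("zmin all",P[:,2].min(), np.percentile(P[:,2],[1,99]))
# tilt of face: a vs z slope
print(np.polyfit(P[f][:,2],a[f],1), "yaw slope",np.polyfit(b[f],a[f],1))
# face lat in lane frame
print("lat of face rel lane line",np.percentile((P[f]-L)@v,[1,50,99]))
E
```

```text
down face n 591 a med -33.621405002135255 lat range [-21.88602086  21.79962161] z 135.03575486776293
zmin all 129.40991985920516 [132.63389739 237.4911257 ]
[-2.58708908e-03 -3.31517355e+01] yaw slope [ 2.00258546e-03 -3.36056633e+01]
lat of face rel lane line [-22.39105672  -1.01190107  21.29458574]
```

Call:
drive_tool:
  steps:
    - [0,0,0.01,0,0.035]
    - [0,0,0.01,0,0.035]
    - [0,0,0.01,0,0.035]
    - [0,0,0.008,0,0.035]
    - [0,0,0.006,0,0.035]
    - [0,0,0.002,0,0.035]
    - [0,0,0,0,0.035]
    - [0,0,0,0,0.035]
    - [0,0,0,0,0.035]

```text
clock: 9.25
position: [448.8, 48.2, 144.0]
ee_rot: [-0.626, 0.78, -0.0, 0.0]
contact_force: [0.0, -0.7, -1.6]
gripper_width: 42.9
```

Call:
drive_tool:
  steps:
    - [0,0,0.001,0,0.035]
    - [0,0,0.001,0,0.035]
    - [0,0,0,0,0.035]
    - [0,0,0,0,0.035]

```text
clock: 9.65
position: [448.5, 48.0, 141.6]
ee_rot: [-0.626, 0.78, -0.0, 0.0]
contact_force: [0.8, 0.4, -2.4]
gripper_width: 43.1
```

Call:
drive_tool:
  steps:
    - [0,0,0.001,0,0.035]
    - [0,0,0.001,0,0.035]
    - [0,0,0,0,0.035]
    - [0,0,0,0,0.035]

```text
clock: 10.05
position: [448.4, 48.0, 139.6]
ee_rot: [-0.626, 0.78, -0.0, -0.0]
contact_force: [0.4, -0.4, -1.4]
gripper_width: 42.9
```

Call:
drive_tool:
  steps:
    - [0,0,0.001,0,0.035]
    - [0,0,0.001,0,0.035]
    - [0,0,0,0,0.035]
    - [0,0,0,0,0.035]

```text
clock: 10.45
position: [448.9, 48.6, 137.9]
ee_rot: [-0.626, 0.78, 0.0, 0.001]
contact_force: [-0.9, 2.4, 1.0]
gripper_width: 42.7
```

```bash
python3 - <<'E'
from h import *
im,d=arm.get_image("side"); b=(220,380,180,380); cv2.imwrite("pics/side4.png",cv2.resize(im[b[2]:b[3],b[0]:b[1]],None,fx=3,fy=3))
E
python3 st.py
```

```text
t 10.5 pos [448.9  48.5 137.9] ydeg 167.46919706042542 zax [ 0.001  0.001 -1.   ] w 43.37443230457283 F [-0.6  4.1  2.3] j [ 0.47  0.15 -0.49 -0.   -0.92 -0.69]
```

View pics/side4.png

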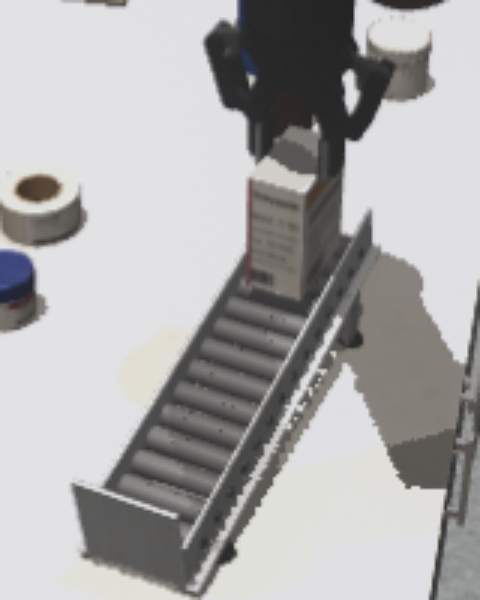

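Contact is felt and the carton sits in the upper end between the rails. Opening the fingers without moving the arm, then retreating upward.

Call:
drive_tool:
  steps:
    - [0,0,0,0,0.0854]
    - [0,0,0,0,0.0854]
    - [0,0,0,0,0.0854]
    - [0,0,0,0,0.0854]
    - [0,0,0,0,0.0854]
    - [0,0,0,0,0.0854]
    - [0,0,0,0,0.0854]
    - [0,0,0,0,0.0854]

```text
clock: 11.3
position: [448.5, 48.0, 137.6]
ee_rot: [-0.626, 0.78, -0.0, -0.0]
contact_force: [0.8, 0.2, 0.1]
gripper_width: 85.5
```

```bash
python3 - <<'E'
from h import *
im,d=arm.get_image("side"); b=(220,380,180,380); cv2.imwrite("pics/side5.png",cv2.resize(im[b[2]:b[3],b[0]:b[1]],None,fx=3,fy=3))
E
python3 st.py
```

```text
t 11.35 pos [448.5  48.  137.6] ydeg 167.46348942376596 zax [-0. -0. -1.] w 85.41198657680029 F [ 0.1  0.8 -0.6] j [ 0.47  0.15 -0.5   0.   -0.92 -0.69]
```

View pics/side5.png

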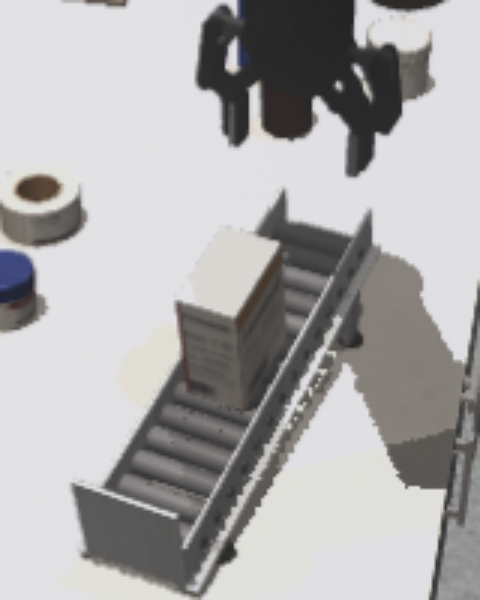

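The carton stands upright and is rolling by itself, already past mid-lane. Retreating upward.

Call:
drive_tool:
  steps:
    - [0,0,-0.01,0,0.0854]
    - [0,0,-0.02,0,0.0854]
    - [0,0,-0.02,0,0.0854]
    - [0,0,-0.02,0,0.0854]
    - [0,0,-0.02,0,0.0854]
    - [0,0,-0.01,0,0.0854]
    - [0,0,0,0,0.0854]
    - [0,0,0,0,0.0854]
    - [0,0,0,0,0.0854]
    - [0,0,0,0,0.0854]
    - [0,0,0,0,0.0854]
    - [0,0,0,0,0.0854]
    - [0,0,0,0,0.0854]
    - [0,0,0,0,0.0854]

```text
clock: 12.75
position: [448.4, 48.0, 237.5]
ee_rot: [-0.626, 0.78, 0.0, -0.0]
contact_force: [-0.9, 0.3, 0.3]
gripper_width: 85.0
```

```bash
python3 - <<'E'
from h import *
for k in range(2):
    im,d=arm.get_image("side"); V=pts("side",d)
    th=np.radians(-102.55);u=np.array([np.cos(th),np.sin(th),0]);v=np.array([-u[1],u[0],0]);L=np.array([470.4,146.3,0])
    m=np.zeros((480,640),bool);m[240:380,225:350]=1;m&=(V[...,2]>100)&(V[...,2]<160)
    P=V[m];a=(P-L)@u;b=(P-L)@v
    print(m.sum(),"along",np.percentile(a,[1,99]),"lat",np.percentile(b,[1,99]),"zmax",P[:,2].max(), "home a=-128")
b=(220,380,180,380); cv2.imwrite("pics/side6.png",cv2.resize(im[b[2]:b[3],b[0]:b[1]],None,fx=3,fy=3))
E
```

```text
1270 along [-173.60890393  -98.45885354] lat [-21.79185581  23.82955967] zmax 150.77435778860465 home a=-128
1262 along [-174.01488924  -98.76954999] lat [-21.9394438   23.54822782] zmax 149.32698566550053 home a=-128
```

View pics/side6.png

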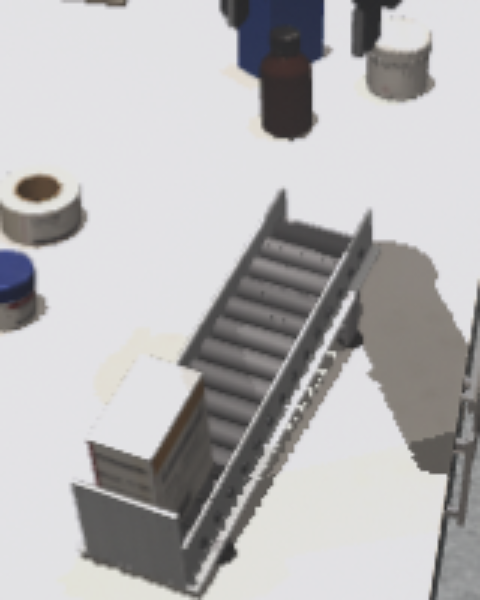

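```bash
python3 - <<'E'
from bench import arm
print(arm.job_done())
E
```

```text
the job is handed in; nothing more can be done
None
```

I gripped the carton across its 45 mm width and lowered it upright onto the rollers about 100 mm up-slope of the middle. I opened the fingers once light contact was felt, and it rolled to the end stop by itself. The job was handed in at about 13 s; `job_done` gave no verdict.

**Last checks, from two side-camera pictures taken one after the other:**
- **Position:** the carton stands upright against the end stop, with the top face centred about 1 mm off the lane's centre line. The two pictures agree to within 0.5 mm, so it is at rest.
- **Robot:** the arm is about 100 mm above where it let go, with the gripper open and no contact force.

**Small disagreements:**
- **Release:** the carton was held vertical, because the tool could not be tilted. Its downhill edge was about 10 mm above the rollers at release, and it settled by itself onto the 8° slope.
- **Final position:** worked back from the tilted top face, the underside centre comes out about 6 mm up-lane of the home point. That is inside the 15 mm limit, and I put it down to measurement error.
- **Cameras:** the top and side cameras differed by about 2 to 3 mm across the lane, so I used a point between the two.

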